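# Slide the die model through the gap and under the curing hood

### The job

One ivory wax carving handle lies across the bench between the stone die model and the gap beside the small vise: first lay it flat and lengthwise in the tray beside the other handle and let go. Then, without lifting or tipping it, push the grey stone die model along the bench, nose first through the gap between the vise and the round wax pot and on under the low curing hood, until its nose is square up against the hood's back wall. The dies are fragile, so push gently and do not knock the model on the vise, the pot or the hood, and leave everything else on the bench where it is.

Things in the scene. Friction and masses are not known exactly. Their poses are not given: they have to be found in the camera images.
- model: Grey stone die model: flat-sided block 76 mm wide (x), 110 mm long (y), 30 mm high, with a horseshoe of teeth to 41 mm near the nose; about 0.5 kg. Stands on a centred foot 64 x 64 mm, 3 mm high. Origin: middle of its underside. Nose: end face at y = -55 mm; heel: end face at y = +55 mm, to be pushed. At yaw 0 the nose points to world -y. It stops at once when not pushed.
- model_nose (a point): Middle of the model's nose face, 15 mm above the bench when it stands.
- hood: Fixed white curing hood, open in front and below: 128 mm wide (x), 82 deep, 78 high outside; inside 104 wide, 70 deep, 66 high; side walls 12 mm thick. Origin: middle of its mouth, on the bench. The mouth faces the hood's +y; the back wall's inner face is at y = -70 mm. With the model home, 40 mm of its heel end stands out.
- vise: Fixed steel vise gripping a pink acrylic base: foot 76 x 76 mm, 54 mm high; its knurled screw sticks out 20 mm past the foot on its -y side. Origin: centre of underside. Vise and pot stand 182 mm apart, centre to centre, about along x, either one nearer the robot; the gap of about 106 mm between them is passed going about to world -y (too tight for fingers on both sides of the model).
- pot: Fixed round electric wax pot, 76 mm in diameter, 52 mm high. Origin: centre of its underside. It is the other side of the gap.
- handle: The carving handle that lies in the way, 130 mm long along its x: ivory square body 14 by 14 mm from x = -65 to +25 mm, round brass ferrule 13 mm thick to +40, thin steel tip (6 to 8 mm wide) to +65. Origin: mid-length, on its underside. Mass 40 g, centre of mass about x = -15 mm.
- tray: Fixed shallow aluminium tray, 110 mm (x) by 190 mm (y), walls 12 mm high and 4 mm thick, floor 3 mm thick. Origin: centre of its underside. Its long side lies along y. The other handle lies lengthwise in the half at +x; the half at -x (nearer the robot) is empty.
- handle2: The other carving handle, identical, lying in the tray's +x half along the tray's y. Leave it.
- dish: Bystander: squat amber glass dappen dish, 60 mm across, 32 mm high. Origin: underside.
- spatula: Bystander: chrome spatula, 180 mm long, lying flat near the robot.
- jar: Bystander: small jar, 48 mm across, 55 mm high. Origin: underside.
- bowl: Bystander: dark rubber bowl, 100 mm across, 60 mm high. Origin: underside.
- waxbox: Bystander: flat cardboard wax box, 90 by 140 by 30 mm. Origin: underside.
Mind the look-alikes: they are no part of the job. What is shaped like the pot but blue is not meant.

How it is judged:
By the outcome, as a careful person would: the job done as asked, in the order asked, and still so for the second after the job is handed in, with the robot touching nothing.
It also fails if it takes over 72 s, if anything falls off the work surface, if the arm or the gripper's body presses on something with over 40 N, if the wrist force passes 120 N, or if a joint passes its speed limit or range.

### The arm

A 6-joint arm with a two-finger parallel gripper is mounted at the origin on the work surface. World frame = base frame: x ahead of the robot, y to its left, z up, the work surface at z = 0. Lengths are in m, angles in degrees, forces in N, time in s.
With the tool pointing down it reaches from about 0.35 to 0.875 m from the base axis. Payload 4.2 kg.
Tool frame: the origin (TCP) lies midway between the tips of the shut fingers; the grasp point (between the pads) lies 19 mm behind it; z points along the fingers, y is the line along which they close (so a half turn about z gives the same grasp; the last joint's range is limited). The gripper opens to 87 mm and grips with 3 to 60 N. Pads are 19 mm wide; open, the fingers measure 117 mm over their backs; the gripper's body (75 mm by 190 mm) begins 51 mm behind the grasp point.
Start: joints at [-51.646, 22.042, 0.453, 0, -68.411, -14.817], TCP at [0.25, -0.573, 0.223] pointing down, gripper open.
Joint ranges: [-179.83, 179.83], [-69.29, 118.12], [-61.27, 80.66], [-181.25, 117.63], [-171.15, -9.14], [-177.46, 177.46]. Speed limits (degrees/s): [159.86, 159.86, 180, 180, 180, 180].

### API

Orientations are given as a 3x3 rotation matrix whose columns are the frame's x, y, z axes.
In Python, from station import * gives the robot as it stands.
- The arm moves only by the tool move_arm, never from a script. Its argument "targets" is text: rows parted by semicolons, each of 4 numbers parted by spaces: the shift along the world's x, y, z in units of 25 mm (1.0 is 25 mm), then the turn about the world's z in units of 5 degrees (1.0 is 5 degrees). In form: tx ty tz spin; .... A call has 1 to 10 rows; each row shifts and turns the commanded pose from where the row before left it; what a row does not reach is not made up. A row lasts 1/12 s, in which the tool goes at most 41.7 mm and 7.16 degrees, less where a joint would pass 70% of its speed; a pose out of reach is approached as far as the arm can. A call is refused whole if a number of a shift passes 1 or a number of a turn 1, either way. A call with a gripper value outside its range is refused whole. "gripper" is the finger opening in mm, from 0 to 87, set as the call begins (left out, the last holds). The fingers move at their own pace and stop on an object; the grip force is fixed at half the most. Time passes only in rows, so rows that do not move let the fingers close. It gives the time, the measured TCP pose, the force, the opening and the grip force at its end, in the units of the state.
- sense(): the state, without advancing time (a new reading comes with each control period).
- capture(name): name is "scene" or "top" or "wrist"; returns a dict with "image" (384x512x3 uint8, blue, green, red), "fx", "fy", "cx", "cy" (pixels), "world_from_camera" (4x4, takes a point from camera to world coordinates); the wrist camera has in their place "hand_eye" (4x4, takes a point from camera to tool coordinates, whose origin is the TCP and whose axes are the flange's). Camera axes: x right, y up, looking along -z (the intrinsics and any distortion apply to the point x, -y, -z); pixel columns grow to the right and rows downward; lengths in m; the calibration is good to about 2 mm. A picture is of the moment at which its call begins: read the wrist's pose just before it. There is no depth.
- finish_job(): hands the job in; it is judged then, once.
The state is a dict: "time_s": time; "joints": joint angles; "joint_velocities": joint speeds; "effort": joint torques, N m; "tcp_pos": TCP position; "ee_rot": TCP orientation; "wrist_force": force on the tool from outside, world axes, zero at the start; "moment": the same for the moment, N m; "gripper_width": opening from 0.0 (shut) to 1.0 (fully open); "gripper_force": force on a finger pad.
Only numpy, scipy, OpenCV 4.12 (cv2) and the standard library are available. Lean on these libraries where they do the work, as an engineer would, in place of code of your own. Each camera call takes 0.05 s, during which the arm holds its last target. There are 200 camera calls.

## Working session

There is one attempt and no reset: what is moved stays moved. The work goes in short steps, Python scripts to look and compute and a tool call to move; the robot and the scene stay as the last step left them, time stands still between calls to the robot, and variables do not carry over. Pictures are saved under pics/ and viewed, at most 10 in all, crops included, and the job is handed in when it is done.

Besides the shell and the picture viewer there is one more tool, called after "Request:" as name(argument=value, ...) on one line, values as JSON. move_arm: Moves the arm, as the interface text tells. Its arguments: {"type":"object","properties":{"targets":{"type":"string"},"gripper":{"type":"number"}},"required":["targets"]}

```bash
mkdir -p pics; ls
cat > h.py <<'E'
from station import *
import numpy as np, cv2
def snap(n,f=None):
    s=sense(); c=capture(n)
    c["s"]=s
    if n=="wrist":
        T=np.eye(4);T[:3,:3]=np.array(s["ee_rot"]);T[:3,3]=s["tcp_pos"]
        c["W"]=T@np.array(c["hand_eye"])
    else: c["W"]=np.array(c["world_from_camera"])
    if f: cv2.imwrite("pics/"+f,c["image"])
    return c
def ray(c,px,z):
    px=np.atleast_2d(np.array(px,float))
    d=np.c_[(px[:,0]-c["cx"])/c["fx"],-(px[:,1]-c["cy"])/c["fy"],-np.ones(len(px))]@c["W"][:3,:3].T
    o=c["W"][:3,3]
    return o+d*((z-o[2])/d[:,2])[:,None]
def proj(c,P):
    P=np.atleast_2d(np.array(P,float)); q=(P-c["W"][:3,3])@c["W"][:3,:3]
    return np.c_[c["cx"]+c["fx"]*q[:,0]/-q[:,2], c["cy"]-c["fy"]*q[:,1]/-q[:,2]]
E
python3 - <<'E'
from h import *
for n in("top","scene"):
    c=snap(n,n+"0.png"); print(n,{k:v for k,v in c.items() if k not in("image","s")})
E
```

```text
pics
top {'fx': 389.4817398658074, 'fy': 389.4817398658074, 'cx': 255.56117169232627, 'cy': 192.0788849453609, 'world_from_camera': array([[-0.14320023,  0.96786718, -0.20670467,  0.39437672],
       [-0.98967909, -0.14117639,  0.02458716,  0.04491509],
       [-0.00538472,  0.20809217,  0.9780944 ,  0.9290203 ],
       [ 0.        ,  0.        ,  0.        ,  1.        ]]), 'W': array([[-0.14320023,  0.96786718, -0.20670467,  0.39437672],
       [-0.98967909, -0.14117639,  0.02458716,  0.04491509],
       [-0.00538472,  0.20809217,  0.9780944 ,  0.9290203 ],
       [ 0.        ,  0.        ,  0.        ,  1.        ]])}
scene {'fx': 367.39897340241043, 'fy': 367.39897340241043, 'cx': 256.93647140612114, 'cy': 193.60582930304267, 'world_from_camera': array([[ 8.33275572e-01, -4.09619490e-01,  3.71300006e-01,
         9.34283512e-01],
       [ 5.52857473e-01,  6.18185426e-01, -5.58744479e-01,
        -4.94081863e-01],
       [-6.59623988e-04,  6.70864109e-01,  7.41580011e-01,
         7.34752394e-01],
       [ 0.00000000e+00,  0.00000000e+00,  0.00000000e+00,
         1.00000000e+00]]), 'W': array([[ 8.33275572e-01, -4.09619490e-01,  3.71300006e-01,
         9.34283512e-01],
       [ 5.52857473e-01,  6.18185426e-01, -5.58744479e-01,
        -4.94081863e-01],
       [-6.59623988e-04,  6.70864109e-01,  7.41580011e-01,
         7.34752394e-01],
       [ 0.00000000e+00,  0.00000000e+00,  0.00000000e+00,
         1.00000000e+00]])}
```

View pics/top0.png

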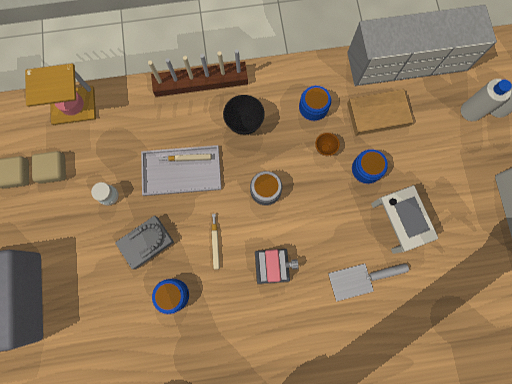

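View pics/scene0.png

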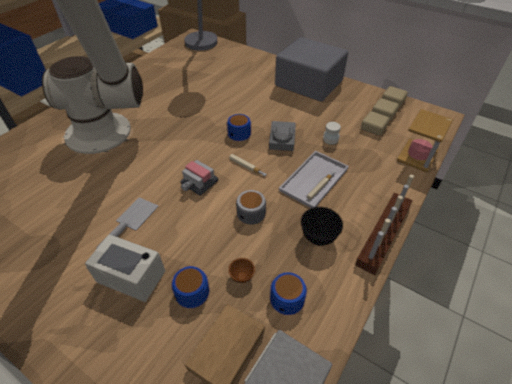

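The top view has the model near (145,242), the handle at (215,242), the pot at (266,187) and the vise at (272,266). The hood is at (408,218) and the tray at (182,170), with its empty half at the lower side. Image right is world -y and image up is +x.

Run:
```python
from h import *
c=snap("top")
for n,p,z in [("model",(145,242),.03),("handle butt",(216,268),.014),("handle tip",(214,213),.005),("pot",(266,186),.052),("vise",(272,266),.054),("hood",(410,217),.078),("tray",(182,170),.003)]:
    print(n,ray(c,p,z)[0].round(3))
im=c["image"][120:320,105:455]
cv2.imwrite("pics/t1.png",cv2.resize(im[60:190,0:175],None,fx=4.5,fy=4.5,interpolation=cv2.INTER_CUBIC))
cv2.imwrite("pics/t2.png",cv2.resize(im[30:170,140:350],None,fx=3.8,fy=3.8,interpolation=cv2.INTER_CUBIC))
```

```text
model [0.505 0.291 0.03 ]
handle butt [0.424 0.138 0.014]
handle tip [0.553 0.128 0.005]
pot [ 0.59  -0.003  0.052]
vise [0.409 0.011 0.054]
hood [ 0.47  -0.305  0.078]
tray [0.671 0.193 0.003]
```

View pics/t1.png

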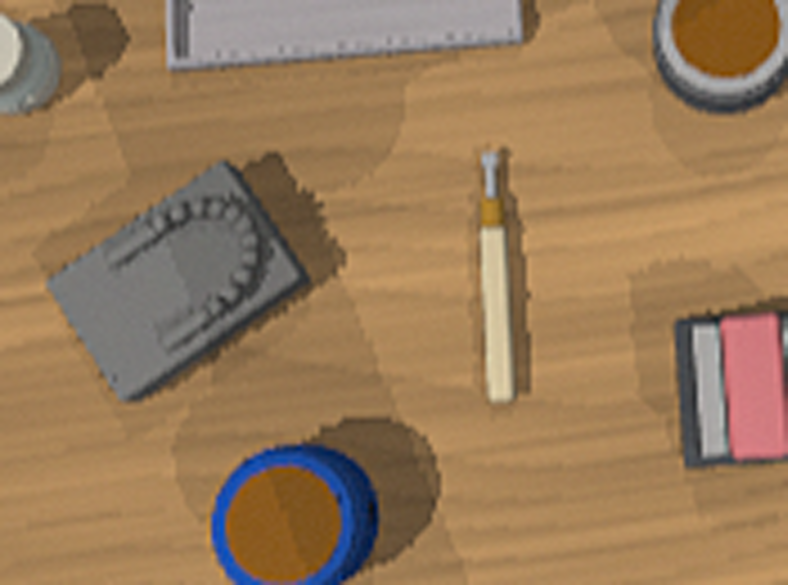

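View pics/t2.png

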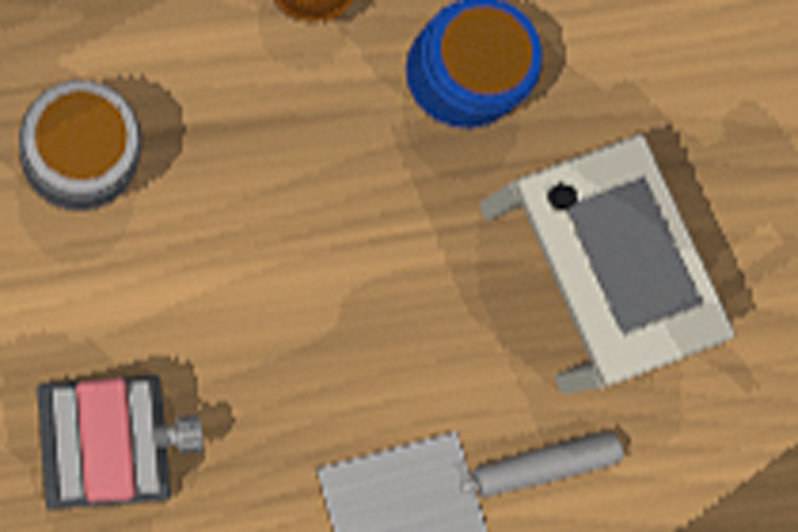

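The first crop shows the model's top corners at (226,160), (308,283), (130,401) and (48,285), with the nose to the upper right. The handle tip is at (490,152) and its butt at (500,402). The second crop shows the hood roof corners at (518,180), (645,134), (733,335) and (606,385), the pot rim centred near (80,137), and the vise spanning (38–168, 378–508).

Run:
```python
from h import *
c=snap("top")
A=lambda p:(np.array(p,float)+.5)/4.5-.5+[105,180]
B=lambda p:(np.array(p,float)+.5)/3.8-.5+[245,150]
def yaw(d): return np.degrees(np.arctan2(d[1],d[0]))
m=ray(c,A([(226,160),(308,283),(130,401),(48,285)]),.03)
print("model",m.round(4)[:,:2].tolist(),"c",m.mean(0).round(4))
print(" nose dir",yaw((m[0]+m[1]-m[2]-m[3])),"side lens",[np.linalg.norm(m[i]-m[i-1]).round(4) for i in range(4)])
h=ray(c,A([(482,228),(505,228),(514,400),(487,402)]),.014);t=ray(c,A([(490,152)]),.007)[0]
print("handle",h.round(4)[:,:2].tolist(),"tip",t, "dir",yaw(h[:2].mean(0)-h[2:].mean(0)))
g=ray(c,B([(518,180),(645,134),(733,335),(606,385)]),.078)
mouth=(g[0]+g[3])/2;back=(g[1]+g[2])/2
print("hood",g.round(4)[:,:2].tolist(),"mouth",mouth,"dir in",yaw(back-mouth),yaw(g[0]-g[3])-90,[np.linalg.norm(g[i]-g[i-1]).round(4) for i in range(4)])
# pot: rim from ellipse of bbox extents
print("pot",ray(c,B([(80,138)]),.052), ray(c,B([(20,137),(140,137),(80,80),(80,195)]),.052).round(4)[:,:2].tolist())
v=ray(c,B([(38,384),(158,376),(170,497),(48,508)]),.02);print("vise",v.round(4)[:,:2].tolist(),v.mean(0))
print("screw",ray(c,B([(202,432)]),.03))
T=ray(c,np.array([(142,152),(220,146),(222,190),(144,195)]),.012);print("tray",T.round(4)[:,:2].tolist(),T.mean(0), yaw(T[0]-T[1]),yaw(T[3]-T[2]))
```

```text
model [[0.5638, 0.2628], [0.4944, 0.227], [0.4484, 0.3218], [0.5125, 0.3588]] c [0.5048 0.2926 0.03  ]
 nose dir -62.98147311691934 side lens [np.float64(0.1088), np.float64(0.078), np.float64(0.1054), np.float64(0.0741)]
handle [[0.5117, 0.1372], [0.5099, 0.1253], [0.4216, 0.1316], [0.4226, 0.1454]] tip [0.5521466  0.12884268 0.007     ] dir -4.6567300218821766
hood [[0.5229, -0.2508], [0.5392, -0.3305], [0.4166, -0.3534], [0.3993, -0.2754]] mouth [ 0.46107912 -0.26308791  0.078     ] dir in -77.96778891165687 -78.77723478097914 [np.float64(0.1261), np.float64(0.0813), np.float64(0.1248), np.float64(0.0799)]
pot [[ 0.59067541 -0.0023403   0.052     ]] [[0.5966, 0.0337], [0.586, -0.0385], [0.6267, -0.0078], [0.5558, 0.0029]]
vise [[0.4497, 0.044], [0.444, -0.029], [0.372, -0.0246], [0.3761, 0.0486]] [0.41043668 0.00975807 0.02      ]
screw [[ 0.40689197 -0.04887277  0.03      ]]
tray [[0.7286, 0.2844], [0.716, 0.0921], [0.6049, 0.1012], [0.6198, 0.2886]] [0.66733601 0.19159475 0.012     ] 86.27967414603933 85.4562014807295
```

Run:
```python
from h import *
s=sense();print(s["time_s"],np.array(s["ee_rot"]).round(3),s["tcp_pos"])
c=capture("wrist");print(np.array(c["hand_eye"]).round(3),c["fx"],c["cx"],c["cy"])
```

```text
0.2 [[-0.917 -0.399 -0.001]
 [-0.399  0.917  0.001]
 [ 0.     0.001 -1.   ]] [ 0.24943898 -0.57268041  0.22190446]
[[ 0.     0.966  0.258  0.073]
 [ 1.    -0.     0.    -0.   ]
 [ 0.     0.258 -0.966 -0.162]
 [ 0.     0.     0.     1.   ]] 265.6418905054784 253.85507544704436 191.660342732901
```

Request:
move_arm(targets="0 1 0 0;0.3 1 0 0;0.3 1 0 0;0.3 1 0 0;0.3 1 0 0;0.3 1 0 0;0.3 1 0 0;0.3 1 0 0;0.3 1 0 0;0.3 1 0 0", gripper=45)

```text
time_s: 1.08
tcp_pos: [0.3172, -0.3217, 0.2226]
ee_rot: [[-0.917, -0.399, 0.0], [-0.399, 0.917, -0.0], [-0.0, -0.0, -1.0]]
wrist_force: [1.7, -0.2, 0.1]
gripper_width: 0.52
gripper_force: 0.0
```

Request:
move_arm(targets="0.3 1 0 0;0.3 1 0 0;0.3 1 0 0;0.3 1 0 0;0.3 1 0 0;0.3 1 0 0;0.3 1 0 0;0.3 1 0 0;0.3 1 0 0;0.3 1 0 0")

```text
time_s: 1.92
tcp_pos: [0.3921, -0.0717, 0.2228]
ee_rot: [[-0.917, -0.399, 0.001], [-0.399, 0.917, 0.0], [-0.001, -0.0, -1.0]]
wrist_force: [0.3, -0.7, -0.4]
gripper_width: 0.518
gripper_force: 0.0
```

Request:
move_arm(targets="0.35 0.92 -0.4 -0.63;0.35 0.92 -0.4 -0.63;0.35 0.92 -0.4 -0.63;0.35 0.92 -0.4 -0.63;0.35 0.92 -0.4 -0.63;0.35 0.92 -0.4 -0.63;0.35 0.92 -0.4 -0.63;0.35 0.92 -0.4 -0.63;0.4 0.91 -0.4 -0.6;0 0 0 0")

```text
time_s: 2.75
tcp_pos: [0.4732, 0.1366, 0.1308]
ee_rot: [[-0.997, 0.08, -0.001], [0.08, 0.997, -0.001], [0.001, -0.001, -1.0]]
wrist_force: [0.5, -0.4, -0.4]
gripper_width: 0.517
gripper_force: 0.0
```

Run:
```python
from h import *
c=snap("wrist","w1.png");print(c["s"]["tcp_pos"])
print(proj(c,[[.422,.1385,.014],[.552,.129,.007],[.51,.131,.014]]).round(0))
hsv=cv2.cvtColor(c["image"],cv2.COLOR_BGR2HSV)
print([ (p,hsv[int(p[1]),int(p[0])]) for p in proj(c,[[.45,.1365,.014],[.48,.1345,.014]]).round(0)])
```

```text
[0.47324895 0.13662319 0.13081134]
[[253. 142.]
 [254. 253.]
 [253. 222.]]
[(array([253., 169.]), array([ 28,  12, 255], dtype=uint8)), (array([254., 196.]), array([ 28,  13, 255], dtype=uint8))]
```

View pics/w1.png

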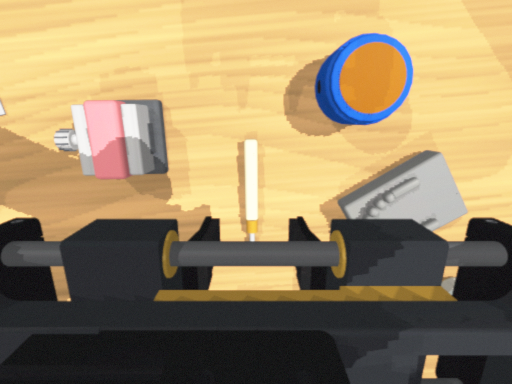

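The wrist view shows the handle at about u=251, rows 140–240, centred between the fingers and within 2 mm of the estimate. I can descend and grip.

Request:
move_arm(targets="0 0 -1 0;0 0 -1 0;0 0 -1 0;0 0 -0.8 0;0 0 -0.5 0;0 0 -0.4 0;0 0 -0.3 0;0 0 0 0;0 0 0 0")

```text
time_s: 3.55
tcp_pos: [0.4722, 0.1335, 0.0079]
ee_rot: [[-0.997, 0.081, 0.0], [0.081, 0.997, -0.0], [-0.0, -0.0, -1.0]]
wrist_force: [-0.1, 0.5, 0.4]
gripper_width: 0.514
gripper_force: 0.0
```

Request:
move_arm(targets="0 0 0 0;0 0 0 0;0 0 0 0;0 0 0 0;0 0 0 0;0 0 0 0", gripper=5)

```text
time_s: 4.05
tcp_pos: [0.4722, 0.1338, 0.0078]
ee_rot: [[-0.997, 0.081, 0.0], [0.081, 0.997, 0.0], [-0.0, 0.0, -1.0]]
wrist_force: [-0.7, -0.1, 2.0]
gripper_width: 0.154
gripper_force: 30.1
```

Request:
move_arm(targets="0 0 0.5 0;0 0 0.8 0;0 0 1 0;0 0 1 0;0 0 0.7 0;0 0 0 0")

```text
time_s: 4.55
tcp_pos: [0.4744, 0.135, 0.1114]
ee_rot: [[-0.997, 0.08, 0.007], [0.08, 0.997, 0.004], [-0.007, 0.004, -1.0]]
wrist_force: [0.9, 0.0, -0.2]
gripper_width: 0.154
gripper_force: 30.0
```

Run:
```python
from h import *
i=cv2.imread("pics/top0.png")[130:210,130:235]
cv2.imwrite("pics/t3.png",cv2.resize(i,None,fx=7,fy=7,interpolation=cv2.INTER_CUBIC))
```

```text
(no output)
```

View pics/t3.png

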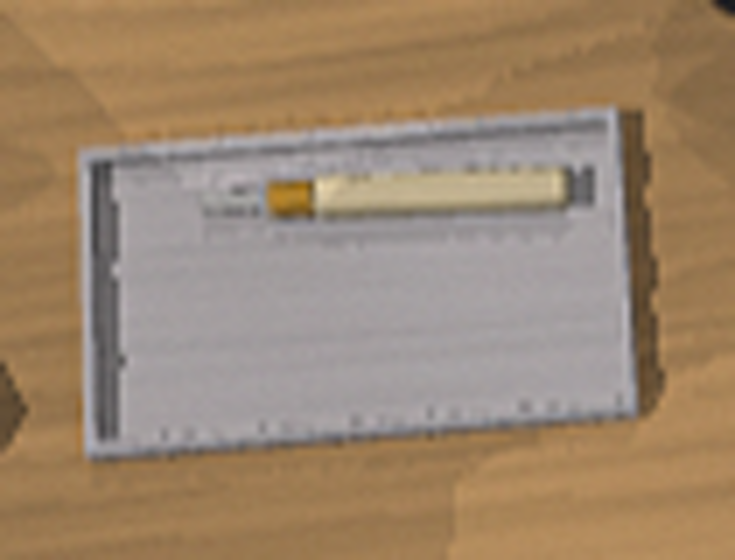

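The crop shows the tray rim corners at (78,150), (616,108), (637,413) and (90,458). The handle2 body runs from (316,195) to (565,187).

Run:
```python
from h import *
c=snap("top")
A=lambda p:(np.array(p,float)+.5)/7-.5+[130,130]
T=ray(c,A([(78,150),(616,108),(637,413),(90,458)]),.012);print(T.round(4)[:,:2].tolist(),T.mean(0))
yw=lambda d:np.degrees(np.arctan2(d[1],d[0]))
print(yw(T[0]-T[1]),yw(T[3]-T[2]),yw(T[0]-T[3]),yw(T[1]-T[2]))
H=ray(c,A([(316,195),(565,187)]),.017);print(H,yw(H[0]-H[1]))
a=np.radians(yw(T[0]-T[1]+T[3]-T[2]));u=np.array([np.cos(a),np.sin(a)]);n=np.array([u[1],-u[0]])
tgt=T.mean(0)[:2]-n*.022-u*.015
s=sense();e=np.array(s["ee_rot"]);cur=np.array(s["tcp_pos"])
print("h2 offset",(H[:,:2]-T.mean(0)[:2])@n,"tgt",tgt,"units",(tgt-cur[:2])/.025,"yaw now",yw(e[:,1]),"spin",(np.degrees(a)+90-yw(e[:,1]))/5, "tray yaw",np.degrees(a),"handle yaw rel: tool-yaw vs 85.3")
```

```text
[[0.7316, 0.2873], [0.7195, 0.0978], [0.6089, 0.1042], [0.6204, 0.2924]] [0.67009215 0.19541198 0.012     ]
86.35023620080528 86.5207644888256 -2.592802689064184 -3.3209363498842075
[[0.7012839  0.20504683 0.017     ]
 [0.69157837 0.11865408 0.017     ]] 83.59016005564241
h2 offset [0.03053232 0.02621728] tgt [0.64720205 0.18180891] units [6.96298836 1.89262144] yaw now 85.3453246165567 spin 18.217971299407488 tray yaw 86.43518111359414 handle yaw rel: tool-yaw vs 85.3
```

Request:
move_arm(targets="0.4 0.1 0 1;0.4 0.1 0 1;0.4 0.1 0 1;0.4 0.1 0 1;0.4 0.1 0 1;0.4 0.1 0 1;0.4 0.1 0 1;0.4 0.1 0 1;0.4 0.1 0 1;0.4 0.1 0 1")

```text
time_s: 5.43
tcp_pos: [0.5716, 0.1584, 0.1056]
ee_rot: [[-0.7, -0.714, -0.003], [-0.714, 0.7, -0.001], [0.003, 0.001, -1.0]]
wrist_force: [0.1, 0.2, -0.1]
gripper_width: 0.155
gripper_force: 30.0
```

Request:
move_arm(targets="0.4 0.1 0 1;0.4 0.1 0 1;0.4 0.1 0 1;0.4 0.1 0 1;0.4 0.1 0 1;0.4 0.1 0 1;0.3 0.1 0 1;0.3 0.1 0 1;0 0 0 0.2;0 0 0 0")

```text
time_s: 6.27
tcp_pos: [0.6462, 0.1784, 0.1055]
ee_rot: [[-0.066, -0.998, -0.003], [-0.998, 0.066, -0.001], [0.001, 0.003, -1.0]]
wrist_force: [-0.0, 0.6, -0.4]
gripper_width: 0.154
gripper_force: 30.0
```

Request:
move_arm(targets="0 0.14 -0.8 0;0 0 -1 0;0 0 -0.8 0;0 0 -0.5 0;0 0 -0.3 0;0 0 -0.2 0;0 0 -0.1 0;0 0 0 0;0 0 0 0")

```text
time_s: 7.02
tcp_pos: [0.6478, 0.1825, 0.0161]
ee_rot: [[-0.064, -0.998, 0.002], [-0.998, 0.064, 0.001], [-0.001, -0.002, -1.0]]
wrist_force: [0.3, 0.5, 0.6]
gripper_width: 0.157
gripper_force: 30.0
```

Run:
```python
from h import *
s=sense();print(s["tcp_pos"],s["wrist_force"])
```

```text
[0.64775141 0.18254254 0.01606075] [0.25642892 0.46706123 0.5661538 ]
```

Request:
move_arm(targets="0 0 -0.1 0;0 0 -0.08 0;0 0 0 0;0 0 0 0")

```text
time_s: 7.35
tcp_pos: [0.6473, 0.1824, 0.0108]
ee_rot: [[-0.064, -0.998, 0.001], [-0.998, 0.064, 0.0], [-0.0, -0.001, -1.0]]
wrist_force: [-0.2, -0.2, -0.2]
gripper_width: 0.154
gripper_force: 30.0
```

Request:
move_arm(targets="0 0 0 0;0 0 0 0;0 0 0 0;0 0 0 0;0 0 0.4 0;0 0 0.8 0;0 0 1 0;0 0 1 0;0 0 1 0;0 0 0 0", gripper=30)

```text
time_s: 8.18
tcp_pos: [0.6507, 0.1835, 0.1231]
ee_rot: [[-0.062, -0.998, 0.012], [-0.998, 0.063, 0.004], [-0.005, -0.011, -1.0]]
wrist_force: [0.7, 0.9, 2.1]
gripper_width: 0.345
gripper_force: 0.0
```

Request:
move_arm(targets="-0.75 0.76 0 0.6;-0.75 0.76 0 0.6;-0.75 0.76 0 0.6;-0.75 0.76 0 0.6;-0.75 0.76 0 0.6;-0.75 0.76 0 0.6;-0.75 0.76 0 0.6;-0.75 0.76 0 0.6;-0.75 0.76 0 0.6;-0.75 0.74 0 0.7", gripper=40)

```text
time_s: 9.02
tcp_pos: [0.4586, 0.3727, 0.1162]
ee_rot: [[0.454, -0.891, 0.0], [-0.891, -0.454, 0.001], [-0.0, -0.001, -1.0]]
wrist_force: [0.0, 0.1, 0.3]
gripper_width: 0.459
gripper_force: 0.0
```

Request:
move_arm(targets="0 0 0 0;0 0 0 0")

```text
time_s: 9.18
tcp_pos: [0.4588, 0.3728, 0.1161]
ee_rot: [[0.453, -0.891, 0.0], [-0.891, -0.453, 0.001], [-0.0, -0.001, -1.0]]
wrist_force: [-0.0, 0.3, -0.4]
gripper_width: 0.458
gripper_force: 0.0
```

Run:
```python
from h import *
c=snap("wrist","w2.png");print(c["s"]["tcp_pos"],np.array(c["s"]["ee_rot"])[:,1])
t=snap("top","top1.png")
a=cv2.resize(c["image"][:250],None,fx=1.17,fy=1.17)
b=cv2.resize(t["image"][120:260,110:240],None,fx=2.2,fy=2.2,interpolation=cv2.INTER_CUBIC)
o=np.zeros((600,600,3),np.uint8);o[:a.shape[0],:a.shape[1]]=a;o[292:292+b.shape[0],:b.shape[1]]=b
cv2.imwrite("pics/v1.png",o)
g=cv2.cvtColor(c["image"],cv2.COLOR_BGR2HSV)
print(proj(c,[[.5638,.2628,.03],[.4944,.227,.03],[.4484,.3218,.03],[.5125,.3588,.03]]).round(0))
```

```text
[0.45882427 0.3727715  0.11614986] [-8.91350559e-01 -4.53314201e-01 -6.44453885e-04]
[[199.  27.]
 [293.  26.]
 [286. 154.]
 [207. 158.]]
```

View pics/v1.png

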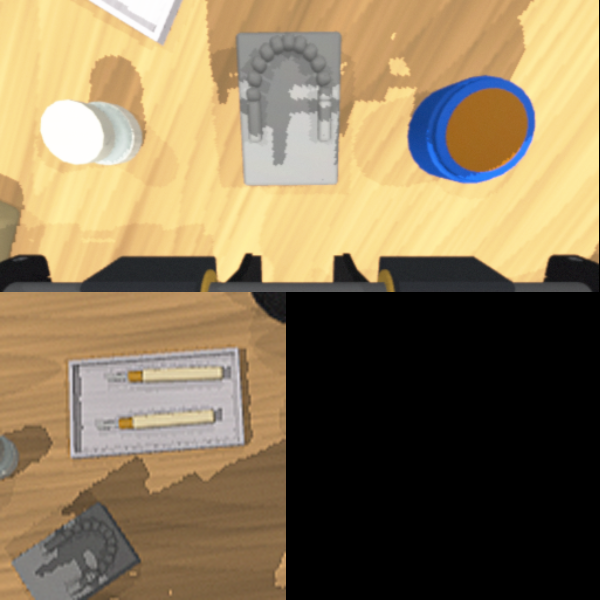

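The handle lies flat and lengthwise in the tray beside the other one. In the wrist view the model's corners are at (236,33), (341,33), (338,184) and (245,185).

```bash
cat >> h.py <<'E'
yw=lambda d:np.degrees(np.arctan2(d[1],d[0]))
def model(c,P,z=.03):
    m=ray(c,P,z)[:,:2]  # noseL,noseR,heelR,heelL
    ctr=m.mean(0);hd=yw(m[0]+m[1]-m[2]-m[3])
    print("model c",ctr.round(4),"head",round(hd,2),"from ends",(yw(m[1]-m[0])+90).round(2),(yw(m[2]-m[3])+90).round(2),"len",np.linalg.norm((m[0]+m[1]-m[2]-m[3])/2).round(4),"wid",np.linalg.norm((m[0]+m[3]-m[2]-m[1])/2).round(4))
    return ctr,hd
E
python3 - <<'E'
from h import *
c=snap("wrist")
model(c,(np.array([(236,33),(341,33),(338,184.5),(245,185)])+.5)/1.17-.5)
print(np.array(c["hand_eye"]))
E
```

```text
model c [0.5035 0.2919] head -62.32 from ends -63.15 -62.88 len 0.1077 wid 0.0743
[[ 2.77629863e-04  9.65695453e-01  2.59677136e-01  7.09337492e-02]
 [ 9.99998344e-01  1.98886184e-04 -1.80875719e-03  1.79399820e-03]
 [-1.79835479e-03  2.59677209e-01 -9.65693799e-01 -1.62086667e-01]
 [ 0.00000000e+00  0.00000000e+00  0.00000000e+00  1.00000000e+00]]
```

```bash
cat > plan.py <<'E'
from h import *
from scipy.optimize import minimize
from scipy.interpolate import interp1d
G=np.array([.464,-.278]);GH=-78.3
pot=np.array([.5907,-.0025]);vis=np.array([.4100,.0098]);vy=-4.
R=lambda a:np.array([[np.cos(a),-np.sin(a)],[np.sin(a),np.cos(a)]])
b=np.linspace(-1,1,9)
out=np.r_[np.c_[b*.055,b*0+.038],np.c_[b*.055,b*0-.038],np.c_[b*0+.055,b*.038],np.c_[b*0-.055,b*.038]]
# fingers behind heel
out=np.r_[out,[[-.075,.037],[-.075,-.037]]]
def rect(p,c,a,hx,hy):
    q=np.abs((p-c)@R(a))-[hx,hy]; return np.linalg.norm(np.maximum(q,0),axis=-1)+np.minimum(q.max(-1),0)
hd=np.radians(GH);H=G-.015*np.array([np.cos(hd),np.sin(hd)])  # mouth
walls=[H+R(hd)@[.041,s*.058] for s in(1,-1)]
def path(x,P0,H0,n=120):
    L=x[-1];s=np.linspace(0,L,n);kn=np.r_[0,x[:-1],0,0]
    k=interp1d(np.linspace(0,1,len(kn)),kn)(s/L)
    th=H0+np.r_[0,np.cumsum((k[1:]+k[:-1])/2*np.diff(s))]
    tm=(th[1:]+th[:-1])/2;ds=np.diff(s)[:,None]
    P=P0+np.r_[[[0,0]],np.cumsum(np.c_[np.cos(tm),np.sin(tm)]*ds,0)]
    return s,P,th,k
def clear(P,th):
    W=P[:,None]+np.einsum('nij,mj->nmi',np.array([R(a) for a in th]),out)
    return [np.linalg.norm(W-pot,axis=-1).min(1)-.038,rect(W,vis,np.radians(vy),.038,.038).min(1)]+[rect(W,w,hd,.041,.006).min(1) for w in walls]
def plan(P0,H0,K=9):
    H0=np.radians(H0)
    def J(x):
        s,P,th,k=path(x,P0,H0);c=np.concatenate(clear(P,th))
        return 2e5*((P[-1]-G)**2).sum()+400*(th[-1]-hd)**2+.02*(k**2).mean()+.02*(np.diff(x[:-1])**2).mean()+3e3*(np.maximum(.0135-c,0)**2).sum()
    d=np.linalg.norm(G-P0)
    r=min((minimize(J,np.r_[i*np.ones(K),d*1.05],method="L-BFGS-B",options=dict(maxiter=600,maxfun=20000)) for i in(0,-1,)),key=lambda r:r.fun)
    return path(r.x,P0,H0),r
E
python3 - <<'E'
from plan import *
(s,P,th,k),r=plan(np.array([.504,.2922]),-63.)
print(r.fun,r.x.round(3),[c.min().round(4) for c in clear(P,th)],"end",P[-1],np.degrees(th[-1]))
for i in range(0,120,7): print(s[i].round(3),P[i].round(3),np.degrees(th[i]).round(1),k[i].round(1))
E
```

```text
1.1776528707920295 [-7.355 -4.382 -1.159  1.15   0.411 -0.972 -4.469 -0.015 11.662  0.588] [np.float64(0.0091), np.float64(0.0112), np.float64(0.0138), np.float64(0.0129)] end [ 0.46410542 -0.27804716] -78.69284622373705
0.0 [0.504 0.292] -63.0 0.0
0.035 [0.519 0.261] -67.7 -4.8
0.069 [0.528 0.228] -80.5 -6.5
0.104 [0.531 0.193] -91.4 -4.6
0.138 [0.528 0.159] -98.4 -2.5
0.173 [0.521 0.125] -101.3 -0.6
0.207 [0.515 0.091] -101.1 0.9
0.242 [0.509 0.057] -99.2 0.8
0.277 [0.503 0.023] -98.2 0.2
0.311 [ 0.498 -0.011] -98.7 -0.7
0.346 [ 0.493 -0.045] -101.8 -2.6
0.38 [ 0.484 -0.079] -109.0 -3.9
0.415 [ 0.471 -0.111] -114.0 -1.1
0.449 [ 0.457 -0.142] -111.3 4.8
0.484 [ 0.448 -0.176] -94.5 11.0
0.518 [ 0.451 -0.21 ] -80.3 3.4
0.553 [ 0.457 -0.244] -78.7 0.0
0.588 [ 0.464 -0.278] -78.7 0.0
```

```bash
sed -i 's/3e3\*(np.max/3e4*(np.max/' plan.py
cat > go.py <<'E'
from plan import *
import sys,pickle
# usage: go.py cx cy head  -> plan from there; rows of step mm, saves
def rows(P,th,s,step,d,cur=None):
    ss=np.arange(0,s[-1]+1e-9,step);f=interp1d(s,np.c_[P,th],axis=0)(ss)
    T=f[:,:2]-d*np.c_[np.cos(f[:,2]),np.sin(f[:,2])]
    tgt=np.c_[T/.025,np.zeros(len(T)),np.degrees(f[:,2])/5]
    if cur is not None: tgt[0]=cur
    r=np.diff(tgt.round(2),axis=0)
    return r,f
def show(r,f,n=10):
    for i in range(0,len(r),n):
        j=min(i+n,len(r))
        print(i,f[j][:2].round(3),np.degrees(f[j][2]).round(1),"\n",";".join(" ".join("%g"%v for v in (q.round(2)+0)) for q in r[i:j]))
if __name__=="__main__":
    a=[float(x) for x in sys.argv[1:]]
    (s,P,th,k),_=plan(np.array(a[:2]),a[2])
    print([c.min().round(4) for c in clear(P,th)],"end",P[-1],np.degrees(th[-1]),"kmax",abs(k).max(),"L",s[-1])
    show(*rows(P,th,s,.005,.0645))
E
python3 go.py .504 .2922 -63
```

```text
[np.float64(0.0117), np.float64(0.0127), np.float64(0.0135), np.float64(0.0128)] end [ 0.46431473 -0.27809343] -79.15749774297556 kmax 14.374666075940883 L 0.5867812948616388
0 [0.524 0.246] -74.3 
 0.09 -0.18 0 -0.02;0.11 -0.17 0 -0.07;0.11 -0.17 0 -0.11;0.12 -0.16 0 -0.16;0.12 -0.17 0 -0.21;0.13 -0.16 0 -0.24;0.14 -0.16 0 -0.3;0.14 -0.16 0 -0.34;0.15 -0.16 0 -0.38;0.15 -0.16 0 -0.43
10 [0.528 0.197] -93.2 
 0.15 -0.17 0 -0.46;0.14 -0.17 0 -0.46;0.13 -0.18 0 -0.44;0.12 -0.19 0 -0.41;0.11 -0.19 0 -0.39;0.1 -0.19 0 -0.37;0.08 -0.2 0 -0.35;0.08 -0.2 0 -0.32;0.06 -0.2 0 -0.3;0.06 -0.2 0 -0.27
20 [0.521 0.147] -101.0 
 0.04 -0.21 0 -0.26;0.03 -0.2 0 -0.22;0.03 -0.2 0 -0.21;0.01 -0.21 0 -0.19;0.01 -0.2 0 -0.17;0.01 -0.2 0 -0.14;-0.01 -0.21 0 -0.12;-0.01 -0.2 0 -0.11;-0.02 -0.2 0 -0.08;-0.02 -0.2 0 -0.06
30 [0.512 0.098] -99.9 
 -0.03 -0.19 0 -0.04;-0.04 -0.2 0 -0.02;-0.03 -0.2 0 -0.01;-0.05 -0.19 0 0.01;-0.04 -0.2 0 0.02;-0.04 -0.19 0 0.03;-0.05 -0.2 0 0.04;-0.05 -0.19 0 0.05;-0.05 -0.2 0 0.06;-0.05 -0.19 0 0.07
40 [0.505 0.049] -96.3 
 -0.05 -0.19 0 0.08;-0.05 -0.2 0 0.09;-0.05 -0.19 0 0
[... 806 characters left out ...]
;-0.01 -0.21 0 -0.31;-0.01 -0.21 0 -0.33;-0.01 -0.21 0 -0.33;-0.03 -0.21 0 -0.31;-0.04 -0.21 0 -0.23;-0.08 -0.18 0 -0.11;-0.09 -0.18 0 0;-0.12 -0.16 0 0.12
90 [ 0.45  -0.193] -88.3 
 -0.14 -0.16 0 0.24;-0.15 -0.14 0 0.34;-0.18 -0.15 0 0.47;-0.19 -0.14 0 0.57;-0.21 -0.14 0 0.69;-0.22 -0.15 0 0.79;-0.22 -0.16 0 0.8;-0.19 -0.18 0 0.74;-0.15 -0.19 0 0.67;-0.13 -0.21 0 0.58
100 [ 0.457 -0.242] -79.2 
 -0.11 -0.2 0 0.5;-0.07 -0.21 0 0.42;-0.05 -0.21 0 0.34;-0.03 -0.2 0 0.26;-0.01 -0.21 0 0.18;0.02 -0.2 0 0.09;0.03 -0.2 0 0.03;0.04 -0.19 0 0.01;0.03 -0.2 0 0;0.04 -0.19 0 0
110 [ 0.464 -0.276] -79.2 
 0.04 -0.2 0 0;0.04 -0.2 0 0;0.03 -0.19 0 0;0.04 -0.2 0 0;0.04 -0.2 0 0;0.04 -0.19 0 0;0.03 -0.2 0 0
```

Request:
move_arm(targets="0.27 -0.21 -0.8 0;0 0 -1 0;0 0 -0.8 0;0 0 -0.7 0;0 0 -0.4 0;0 0 -0.3 0;0 0 -0.1 0;0 0 0 0")

```text
time_s: 10.0
tcp_pos: [0.4667, 0.3663, 0.013]
ee_rot: [[0.451, -0.893, -0.0], [-0.893, -0.451, -0.0], [0.0, 0.0, -1.0]]
wrist_force: [-0.3, 0.6, 0.9]
gripper_width: 0.46
gripper_force: 0.0
```

Request:
move_arm(targets="0.05 -0.11 0 0;0.05 -0.11 0 0;0.06 -0.11 0 0;0.05 -0.11 0 0;0.06 -0.11 0 0;0.02 -0.04 0 0;0.02 -0.04 0 0;0.02 -0.04 0 0")

```text
time_s: 10.67
tcp_pos: [0.475, 0.3507, 0.0135]
ee_rot: [[0.452, -0.892, 0.001], [-0.892, -0.452, 0.002], [-0.001, -0.002, -1.0]]
wrist_force: [-1.7, 3.5, 1.5]
gripper_width: 0.457
gripper_force: 1.7
```

Run:
```python
from h import *
c=snap("wrist","w3.png");s=c["s"];print(s["tcp_pos"],s["wrist_force"],s["moment"])
t=np.radians(-63);R=np.array([[np.cos(t),-np.sin(t)],[np.sin(t),np.cos(t)]])
m=np.array([.504,.2922])+np.array([[.055,.038],[.055,-.038],[-.055,-.038],[-.055,.038]])@R.T
print(proj(c,np.c_[m,[.03]*4]).round(1))
print(c["hand_eye"][:3,3])
```

```text
[0.47498224 0.35074233 0.01351842] [-1.72004963  3.52587141  1.46673371] [0.83094133 0.56467496 0.07219129]
[[171.3  14. ]
 [329.5  13.6]
 [316.  226.7]
 [186.9 227. ]]
[ 0.0709325   0.0017941  -0.16208953]
```

View pics/w3.png

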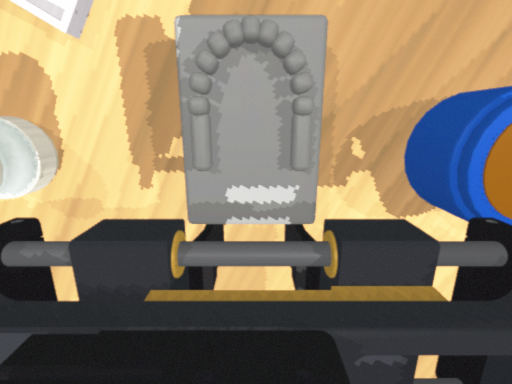

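The wrist view shows the fingers against the heel with the model centred: nose corners (177,16)/(327,16), heel corners (189,223)/(316,221). The force is about 4 N along the push. I'll start pushing.

Request:
move_arm(targets="0.09 -0.18 0 -0.02;0.11 -0.17 0 -0.07;0.11 -0.17 0 -0.11;0.12 -0.16 0 -0.16;0.12 -0.17 0 -0.21;0.13 -0.16 0 -0.24;0.14 -0.16 0 -0.3;0.14 -0.16 0 -0.34;0.15 -0.16 0 -0.38;0.15 -0.16 0 -0.43")

```text
time_s: 11.55
tcp_pos: [0.5066, 0.3082, 0.0131]
ee_rot: [[0.265, -0.964, 0.0], [-0.964, -0.265, 0.0], [-0.0, -0.0, -1.0]]
wrist_force: [-0.9, 4.3, 2.6]
gripper_width: 0.46
gripper_force: 2.0
```

```bash
cat > chk.py <<'E'
from h import *
def chk(name=None):
    c=snap("wrist",name);s=c["s"];im=c["image"]
    print("tcp",np.round(s["tcp_pos"],4),"head",round(yw(np.array(s["ee_rot"])[:,0]),2),"F",np.round(s["wrist_force"],1),"t",s["time_s"])
    sat=cv2.cvtColor(im,cv2.COLOR_BGR2HSV)[...,1]
    m=(sat<30).astype(np.uint8)
    for v in(40,90,140,180,205):   # model span containing u=252
        r=m[v]; a=252
        ok=cv2.morphologyEx(r[None],cv2.MORPH_CLOSE,np.ones((1,9)))[0]
        l=a
        while l>0 and ok[l]:l-=1
        q=a
        while q<511 and ok[q]:q+=1
        print(v,l,q,end=" | ")
    col=[next((v for v in range(60,0,-1) if not m[v,u]),0) for u in(195,252,310)];hl=[next((v for v in range(190,300) if sat[v,u]>=30 or im[v,u].max()<50),0) for u in(225,252,280)]
    print("nose v",col,"heel v",hl)
    return c
if __name__=="__main__": chk()
E
python3 - <<'E'
from h import *
im=cv2.imread("pics/w3.png");h=cv2.cvtColor(im,cv2.COLOR_BGR2HSV)
for v in(40,90,140,205): print(v,h[v,165:190:3,1],h[v,315:340:3,1])
E
python3 chk.py
```

```text
40 [124 122 126 112   5   2   6   6   5] [  3   5   3   7 109 121 124 124 127]
90 [121 125 122 123 120   8   7   7   7] [  4   0   5 116 124 124 123 122 125]
140 [125 124 125 108 115 114  19   4   6] [  7   5 117 123 122 126 126 124 122]
205 [112 109 107 105 108 113 114 106   7] [ 42 107 101 103 107  99  95  91  95]
tcp [0.5066 0.3082 0.0131] head -74.66 F [-0.9  4.3  2.6] t 11.55
40 175 326 | 90 178 323 | 140 182 320 | 180 185 317 | 205 187 316 | nose v [14, 14, 14] heel v [224, 224, 224]
```

Request:
move_arm(targets="0.15 -0.17 0 -0.46;0.14 -0.17 0 -0.46;0.13 -0.18 0 -0.44;0.12 -0.19 0 -0.41;0.11 -0.19 0 -0.39;0.1 -0.19 0 -0.37;0.08 -0.2 0 -0.35;0.08 -0.2 0 -0.32;0.06 -0.2 0 -0.3;0.06 -0.2 0 -0.27")

```text
time_s: 12.43
tcp_pos: [0.5318, 0.2605, 0.0129]
ee_rot: [[-0.06, -0.998, -0.0], [-0.998, 0.06, -0.0], [0.0, 0.0, -1.0]]
wrist_force: [-0.9, 2.7, 1.7]
gripper_width: 0.461
gripper_force: 1.4
```

Request:
move_arm(targets="0.04 -0.21 0 -0.26;0.03 -0.2 0 -0.22;0.03 -0.2 0 -0.21;0.01 -0.21 0 -0.19;0.01 -0.2 0 -0.17;0.01 -0.2 0 -0.14;-0.01 -0.21 0 -0.12;-0.01 -0.2 0 -0.11;-0.02 -0.2 0 -0.08;-0.02 -0.2 0 -0.06")

```text
time_s: 13.27
tcp_pos: [0.5333, 0.2098, 0.0129]
ee_rot: [[-0.194, -0.981, -0.001], [-0.981, 0.194, -0.0], [0.0, 0.001, -1.0]]
wrist_force: [-0.0, 2.2, -0.8]
gripper_width: 0.458
gripper_force: 1.0
```

Run:
```python
from chk import *
c=chk("w4.png")
w=c["image"]
t=snap("top","top2.png");b=cv2.resize(t["image"][150:300,150:450],None,fx=1.9,fy=1.9,interpolation=cv2.INTER_CUBIC)
o=np.zeros((600,800,3),np.uint8);o[:270,:512]=w[:270];o[285:285+b.shape[0],:b.shape[1]]=b;cv2.imwrite("pics/v2.png",o)
```

```text
tcp [0.5333 0.2098 0.0129] head -101.16 F [-0.   2.2 -0.8] t 13.2667
40 175 326 | 90 178 323 | 140 182 320 | 180 184 317 | 205 186 315 | nose v [14, 14, 14] heel v [224, 223, 224]
```

View pics/v2.png

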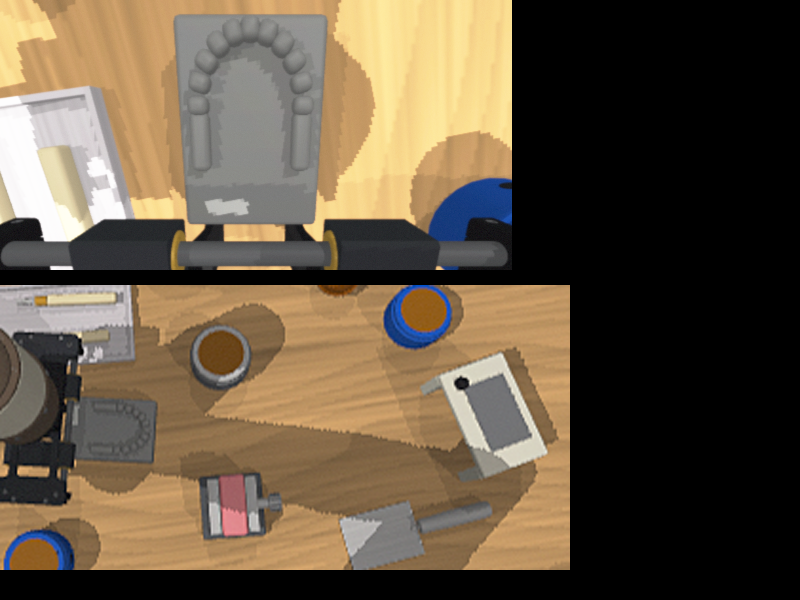

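The wrist view shows the model still locked square against the fingers. The top view shows its nose edge at (157,401)–(153,463), the gap ahead, and everything else unmoved.

Run:
```python
from h import *
c=snap("top")
q=lambda p:(np.array(p,float)+.5-[0,285])/1.9-.5+150
print("nose meas",ray(c,q([(157,401),(153,463)]),.03)[:,:2].round(4).tolist())
t=np.radians(-101.16);R=np.array([[np.cos(t),-np.sin(t)],[np.sin(t),np.cos(t)]])
print("pred",(np.array([.5208,.1465])+np.array([[.055,.038],[.055,-.038]])@R.T).round(4).tolist())
print("pot",ray(c,q([(191,354),(250,354),(221,325),(221,383)]),.052)[:,:2].round(4).tolist())
print("vise near-gap foot edge z.02",ray(c,q([(200,479),(262,473)]),.02)[:,:2].round(4).tolist(), "z.054",ray(c,q([(200,479),(262,473)]),.054)[:,:2].round(4).tolist())
# pot circle fit on top0 via rim
i=cv2.imread("pics/top0.png");h=cv2.cvtColor(i,cv2.COLOR_BGR2HSV)
m=((h[...,1]>180)&(h[...,0]<20)).astype(np.uint8);m[:165]=0;m[210:]=0;m[:,:245]=0;m[:,290:]=0
n,_,st,ce=cv2.connectedComponentsWithStats(m);k=1+st[1:,4].argmax();print("wax",ce[k],st[k],ray(c,ce[k],.048))
```

```text
nose meas [[0.5479, 0.0823], [0.4734, 0.097]]
pred [[0.5474, 0.0852], [0.4729, 0.0999]]
pot [[0.5955, 0.0329], [0.5851, -0.0381], [0.6263, -0.0086], [0.5548, 0.0021]]
vise near-gap foot edge z.02 [[0.4469, 0.0435], [0.4432, -0.0322]] z.054 [[0.4449, 0.0436], [0.4414, -0.0293]]
wax [265.93643032 185.24449878] [255 174  23  23 409] [[ 0.5931411  -0.00338362  0.048     ]]
```

Request:
move_arm(targets="-0.03 -0.19 0 -0.04;-0.04 -0.2 0 -0.02;-0.03 -0.2 0 -0.01;-0.05 -0.19 0 0.01;-0.04 -0.2 0 0.02;-0.04 -0.19 0 0.03;-0.05 -0.2 0 0.04;-0.05 -0.19 0 0.05;-0.05 -0.2 0 0.06;-0.05 -0.19 0 0.07")

```text
time_s: 14.25
tcp_pos: [0.5227, 0.1613, 0.0131]
ee_rot: [[-0.174, -0.985, -0.0], [-0.985, 0.174, 0.0], [-0.0, 0.0, -1.0]]
wrist_force: [0.4, 3.0, -1.1]
gripper_width: 0.458
gripper_force: 1.1
```

Request:
move_arm(targets="-0.05 -0.19 0 0.08;-0.05 -0.2 0 0.09;-0.05 -0.19 0 0.1;-0.05 -0.2 0 0.09;-0.05 -0.19 0 0.09;-0.04 -0.2 0 0.07;-0.04 -0.2 0 0.07;-0.04 -0.19 0 0.05;-0.03 -0.2 0 0.05;-0.03 -0.2 0 0.03")

```text
time_s: 15.08
tcp_pos: [0.512, 0.1123, 0.0131]
ee_rot: [[-0.112, -0.994, 0.0], [-0.994, 0.112, 0.0], [-0.0, -0.0, -1.0]]
wrist_force: [0.3, 2.4, -0.3]
gripper_width: 0.46
gripper_force: 1.2
```

```bash
python3 chk.py
```

```text
tcp [0.512  0.1123 0.0131] head -96.44 F [ 0.3  2.4 -0.3] t 15.0833
40 175 326 | 90 178 323 | 140 182 320 | 180 185 317 | 205 186 315 | nose v [14, 15, 14] heel v [223, 224, 224]
```

Request:
move_arm(targets="-0.03 -0.2 0 0.03;-0.02 -0.2 0 0.01;-0.03 -0.19 0 0;-0.02 -0.2 0 0;-0.02 -0.2 0 0;-0.02 -0.2 0 -0.01;-0.02 -0.2 0 -0.01;-0.02 -0.2 0 -0.01;-0.02 -0.2 0 -0.01;-0.01 -0.2 0 -0.01")

```text
time_s: 15.97
tcp_pos: [0.5067, 0.0625, 0.0131]
ee_rot: [[-0.114, -0.994, -0.0], [-0.994, 0.114, 0.0], [-0.0, 0.0, -1.0]]
wrist_force: [0.9, 2.7, -0.6]
gripper_width: 0.459
gripper_force: 1.3
```

Run:
```python
from chk import *
c=chk("w5.png");s=cv2.cvtColor(c["image"],cv2.COLOR_BGR2HSV)[...,1]
for v in (30,70,110,150,190):
    m=s[v]<75;print(v,[int(x) for x in np.flatnonzero(np.diff(m.astype(int)))])
# hood front wall/roof pixels at top
```

```text
tcp [0.5067 0.0625 0.0131] head -96.52 F [ 0.9  2.7 -0.6] t 15.9667
40 175 326 | 90 178 322 | 140 181 319 | 180 184 317 | 205 186 315 | nose v [14, 15, 15] heel v [223, 224, 224]
30 [173, 326, 404, 456]
70 [38, 73, 176, 323, 340]
110 [93, 157, 179, 321, 337, 362, 425]
150 [115, 169, 181, 318, 336, 358, 423]
190 [2, 15, 106, 149, 184, 316, 337, 487]
```

Request:
move_arm(targets="-0.02 -0.2 0 -0.01;-0.02 -0.2 0 -0.02;-0.02 -0.19 0 -0.01;-0.02 -0.2 0 -0.02;-0.02 -0.2 0 -0.02;-0.02 -0.2 0 -0.04;-0.01 -0.2 0 -0.05;-0.01 -0.2 0 -0.07;-0.01 -0.2 0 -0.08;0 -0.2 0 -0.1")

```text
time_s: 16.85
tcp_pos: [0.503, 0.0127, 0.013]
ee_rot: [[-0.151, -0.989, -0.0], [-0.989, 0.151, -0.0], [0.0, 0.0, -1.0]]
wrist_force: [0.9, 2.1, -0.6]
gripper_width: 0.462
gripper_force: 1.2
```

Request:
move_arm(targets="-0.01 -0.21 0 -0.11;0 -0.2 0 -0.12;-0.01 -0.2 0 -0.14;0 -0.2 0 -0.16;0 -0.21 0 -0.17;-0.01 -0.2 0 -0.18;0 -0.21 0 -0.21;0 -0.2 0 -0.22;0 -0.21 0 -0.23;0 -0.21 0 -0.26")

```text
time_s: 17.68
tcp_pos: [0.5023, -0.0385, 0.013]
ee_rot: [[-0.305, -0.953, -0.0], [-0.953, 0.305, -0.0], [0.0, 0.0, -1.0]]
wrist_force: [0.5, 2.3, -0.5]
gripper_width: 0.457
gripper_force: 1.1
```

Run:
```python
from chk import *
c=chk("w6.png")
# hood in scene+top cross-check: project planned roof corners & detect white roof in scene
t=cv2.imread("pics/top0.png");h=cv2.cvtColor(t,cv2.COLOR_BGR2HSV)
T=snap("top")
m=((h[...,1]<60)&(h[...,2]>150)).astype(np.uint8);m[:180]=0;m[260:]=0;m[:,:378]=0;m[:,445:]=0
m=cv2.morphologyEx(m,cv2.MORPH_OPEN,np.ones((3,3)))
cn=max(cv2.findContours(m,0,2)[0],key=cv2.contourArea);r=cv2.minAreaRect(cn);print("top rect",r,ray(T,cv2.boxPoints(r),.078)[:,:2].round(4).tolist())
g=ray(T,(np.array([(518,180),(645,134),(733,335),(606,385)])+.5)/3.8-.5+[245,150],.078)
S=snap("scene","scene1.png");print("scene pred",proj(S,g).round(1).tolist())
s=cv2.imread("pics/scene0.png");h=cv2.cvtColor(s,cv2.COLOR_BGR2HSV)
m=((h[...,1]<50)&(h[...,2]>165)).astype(np.uint8);m[:230]=0;m[300:]=0;m[:,:80]=0;m[:,168:]=0
cn=max(cv2.findContours(m,0,2)[0],key=cv2.contourArea);print("scene poly",cv2.approxPolyDP(cv2.convexHull(cn),2.5,True)[:,0].tolist())
```

```text
tcp [ 0.5023 -0.0385  0.013 ] head -107.73 F [ 0.5  2.3 -0.5] t 17.6833
40 174 325 | 90 178 322 | 140 181 319 | 180 184 316 | 205 186 315 | nose v [14, 14, 15] heel v [224, 224, 224]
top rect ((409.2120361328125, 217.84820556640625), (60.34804916381836, 36.16202926635742), 66.16126251220703) [[0.5218, -0.2495], [0.5439, -0.3297], [0.4157, -0.3541], [0.3952, -0.2761]]
scene pred [[158.5, 251.2], [136.2, 283.6], [85.7, 262.2], [109.4, 232.8]]
scene poly [[98, 249], [108, 236], [155, 253], [148, 263], [141, 263]]
```

Run:
```python
from plan import *
T=snap("top")
B=lambda p:(np.array(p,float)+.5)/3.8-.5+[245,150]
sp=ray(T,B([(318,468),(460,432),(470,465),(480,468),(550,447),(615,431),(628,445)]),.012)[:,:2];print(sp.round(3).tolist())
(s,P,th,k),r=plan(np.array([.4827,-.0999]),-107.73,5)
W=P[:,None]+np.einsum('nij,mj->nmi',np.array([R(a) for a in th]),out)
poly=np.r_[sp[:2],sp[2:]]
dense=np.concatenate([np.linspace(poly[i],poly[i+1],20) for i in range(len(poly)-1)])
d=np.linalg.norm(W[:,:,None]-dense,axis=-1);print("spatula min",d.min(),"xmin",W[...,0].min())
print([c.min().round(4) for c in clear(P,th)],P[-1],np.degrees(th[-1]),k.max(),k.min())
from go import rows,show
show(*rows(P,th,s,.004,.0645))
```

```text
[[0.376, -0.117], [0.385, -0.206], [0.364, -0.208], [0.362, -0.214], [0.368, -0.258], [0.372, -0.299], [0.362, -0.305]]
spatula min 0.02743530307106822 xmin 0.3974689102950427
[np.float64(0.0243), np.float64(0.0186), np.float64(0.0257), np.float64(-0.0058)] [ 0.44499367 -0.26393822] -100.66807541549365 1.7892527950371224 0.0
0 [ 0.471 -0.138] -105.0 
 -0.05 -0.15 0 0.01;-0.05 -0.15 0 0.02;-0.05 -0.15 0 0.04;-0.06 -0.15 0 0.04;-0.06 -0.15 0 0.06;-0.06 -0.15 0 0.08;-0.07 -0.15 0 0.08;-0.06 -0.15 0 0.08;-0.06 -0.15 0 0.07;-0.05 -0.15 0 0.07
10 [ 0.462 -0.177] -102.2 
 -0.06 -0.15 0 0.07;-0.05 -0.15 0 0.07;-0.06 -0.15 0 0.06;-0.05 -0.15 0 0.06;-0.05 -0.15 0 0.06;-0.05 -0.16 0 0.05;-0.04 -0.15 0 0.06;-0.05 -0.15 0 0.04;-0.05 -0.16 0 0.05;-0.04 -0.15 0 0.04
20 [ 0.454 -0.216] -100.9 
 -0.04 -0.16 0 0.04;-0.04 -0.15 0 0.04;-0.04 -0.16 0 0.03;-0.04 -0.15 0 0.03;-0.04 -0.16 0 0.03;-0.04 -0.15 0 0.02;-0.03 -0.16 0 0.03;-0.04 -0.16 0 0.02;-0.03 -0.15 0 0.01;-0.03 -0.16 0 0.02
30 [ 0.447 -0.256] -100.7 
 -0.04 -0.16 0 0.01;-0.03 -0.15 0 0.01;-0.03 -0.16 0 0.01;-0.03 -0.16 0 0;-0.03 -0.15 0 0.01;-0.03 -0.16 0 0;-0.03 -0.16 0 0;-0.03 -0.15 0 0;-0.03 -0.16 0 0;-0.03 -0.16 0 0
40 [ 0.445 -0.263] -100.7 
 -0.03 -0.16 0 0;-0.03 -0.15 0 0
```

Request:
move_arm(targets="-0.01 -0.21 0 -0.27;0 -0.21 0 -0.29;-0.01 -0.21 0 -0.31;-0.01 -0.21 0 -0.33;-0.01 -0.21 0 -0.33;-0.03 -0.21 0 -0.31;-0.04 -0.21 0 -0.23;-0.08 -0.18 0 -0.11;-0.09 -0.18 0 0;-0.12 -0.16 0 0.12")

```text
time_s: 18.72
tcp_pos: [0.4921, -0.0882, 0.0131]
ee_rot: [[-0.468, -0.884, 0.0], [-0.884, 0.468, 0.0], [-0.0, -0.0, -1.0]]
wrist_force: [1.3, 2.0, -0.3]
gripper_width: 0.461
gripper_force: 1.1
```

```bash
python3 chk.py
```

```text
tcp [ 0.4921 -0.0882  0.0131] head -117.9 F [ 1.3  2.  -0.3] t 18.7167
40 173 324 | 90 177 321 | 140 180 318 | 180 183 315 | 205 185 314 | nose v [14, 14, 15] heel v [224, 223, 224]
```

Request:
move_arm(targets="-0.14 -0.16 0 0.24;-0.15 -0.14 0 0.34;-0.18 -0.15 0 0.47;-0.19 -0.14 0 0.57;-0.21 -0.14 0 0.69;-0.22 -0.15 0 0.79;-0.22 -0.16 0 0.8;-0.19 -0.18 0 0.74;-0.15 -0.19 0 0.67;-0.13 -0.21 0 0.58")

```text
time_s: 19.6
tcp_pos: [0.4466, -0.1283, 0.0131]
ee_rot: [[0.03, -1.0, -0.002], [-1.0, -0.03, 0.0], [-0.0, 0.002, -1.0]]
wrist_force: [-0.1, 1.9, 0.3]
gripper_width: 0.462
gripper_force: 1.3
```

Run:
```python
from chk import *
c=chk("w7.png");t=snap("top","top3.png");s=snap("scene","scene3.png")
a=cv2.resize(t["image"][170:270,340:450],None,fx=3.5,fy=3.5,interpolation=cv2.INTER_CUBIC)
b=cv2.resize(s["image"][215:305,75:190],None,fx=3.5,fy=3.5,interpolation=cv2.INTER_CUBIC)
w=c["image"][:230]
o=np.zeros((600,800,3),np.uint8);o[:350,:385]=a;o[:315,390:390+402]=b;o[365:595,:512]=w
cv2.imwrite("pics/v3.png",o)
```

```text
tcp [ 0.4466 -0.1283  0.0131] head -88.29 F [-0.1  1.9  0.3] t 19.6
40 173 324 | 90 176 321 | 140 180 318 | 180 183 315 | 205 185 314 | nose v [14, 14, 15] heel v [224, 224, 224]
```

View pics/v3.png

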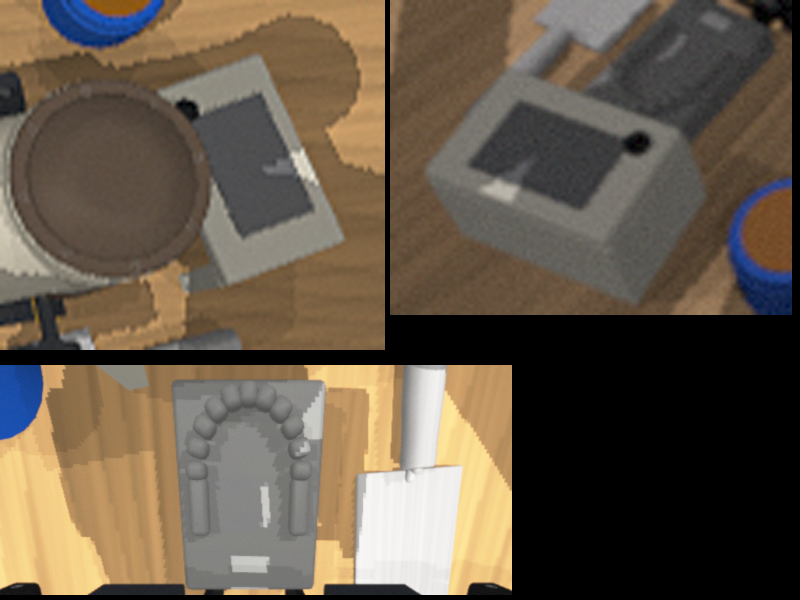

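The composite's scene half shows the hood roof corners at (511,75), (683,133), (606,243) and (428,172), and the model lined up with the mouth. The wrist half shows the hood's +x wall foot at about (147,23), and the spatula well clear of the model.

Run:
```python
from plan import *
S=snap("scene");c=snap("wrist")
q=lambda p:(np.array(p,float)+.5-[390,0])/3.5-.5+[75,215]
g=ray(S,q([(683,133),(606,243),(428,172),(511,75)]),.078)[:,:2]
print("scene roof",g.round(4).tolist(),"mouth",((g[0]+g[3])/2).round(4),"back",((g[1]+g[2])/2).round(4),"ctr",g.mean(0).round(4),"dir",yw(g[1]+g[2]-g[0]-g[3]),yw(g[0]-g[3])-90,yw(g[1]-g[2])-90,[np.linalg.norm(g[i]-g[i-1]).round(4) for i in range(4)])
T=np.array([[.5229,-.2508],[.5392,-.3305],[.4166,-.3534],[.3993,-.2754]]);print("top ctr",T.mean(0))
print("scene base back +x corner",ray(S,q([(640,302)]),0), "front +x base",ray(S,q([(704,193)]),0))
print("wrist wall foot",ray(c,[(147,23),(118,22)],0).round(4).tolist())
hd=np.radians(GH);H=G-.015*np.array([np.cos(hd),np.sin(hd)])
print("expected inner/outer +x mouth corner",H+R(hd)@[0,.052],H+R(hd)@[0,.064],"outer back +x",H+R(hd)@[.082,.064])
```

```text
scene roof [[0.5251, -0.2535], [0.5402, -0.331], [0.4192, -0.3561], [0.4057, -0.2815]] mouth [ 0.4654 -0.2675] back [ 0.4797 -0.3436] ctr [ 0.4726 -0.3055] dir -79.35809320782347 -76.78544749482676 -78.30254635732658 [np.float64(0.1226), np.float64(0.079), np.float64(0.1236), np.float64(0.0757)]
top ctr [ 0.4695   -0.302525]
scene base back +x corner [[ 0.53993061 -0.32842469  0.        ]] front +x base [[ 0.5201103  -0.25104498  0.        ]]
wrist wall foot [[0.5109, -0.2534, -0.0], [0.5278, -0.2535, 0.0]]
expected inner/outer +x mouth corner [ 0.51187778 -0.25276672] [ 0.52362845 -0.25033327] outer back +x [ 0.54025701 -0.33062954]
```

Request:
move_arm(targets="-0.11 -0.2 0 0.5;-0.07 -0.21 0 0.42;-0.05 -0.21 0 0.34;-0.03 -0.2 0 0.28;-0.02 -0.21 0 0.2;0.01 -0.2 0 0.13;0.02 -0.2 0 0.07;0.04 -0.19 0 0.03;0.03 -0.2 0 0;0.04 -0.19 0 0")

```text
time_s: 20.68
tcp_pos: [0.4444, -0.1788, 0.0131]
ee_rot: [[0.197, -0.98, -0.0], [-0.98, -0.197, 0.0], [-0.0, 0.0, -1.0]]
wrist_force: [-0.3, 4.9, 2.2]
gripper_width: 0.458
gripper_force: 2.0
```

Run:
```python
from chk import *
c=chk("w8.png")
p=np.array(c["s"]["tcp_pos"])[:2];h=np.radians(yw(np.array(c["s"]["ee_rot"])[:,0]));u=np.array([np.cos(h),np.sin(h)]);m=p+.0645*u
a=np.radians(-78.3);ax=np.array([np.cos(a),np.sin(a)]);H=np.array([.461,-.2633]);v=m-H
print("model",m,"along",v@ax,"lateral(left+)",v@[-ax[1],ax[0]],"to go",.015-v@ax)
s=cv2.cvtColor(c["image"],cv2.COLOR_BGR2HSV)[...,1]
for r in (8,20,30,50,70,100,130): print(r,[int(x) for x in np.flatnonzero(np.diff((s[r]<60).astype(int)))])
```

```text
tcp [ 0.4444 -0.1788  0.0131] head -78.62 F [-0.3  4.9  2.2] t 20.6833
40 65 446 | 90 179 324 | 140 183 321 | 180 185 318 | 205 187 316 | nose v [0, 0, 0] heel v [224, 224, 224]
model [ 0.45713906 -0.24205925] along -0.021582375071949166 lateral(left+) 0.0005266312021322546 to go 0.03658237507194917
8 [50, 51, 59, 451]
20 [59, 60, 62, 449]
30 [63, 447]
50 [67, 444]
70 [71, 454]
100 [59, 60, 179, 322, 408, 448]
130 [181, 321, 401, 440]
```

Request:
move_arm(targets="0.03 -0.11 0 0.03;0.02 -0.11 0 0.03;0.02 -0.11 0 0;0.02 -0.11 0 0;0.02 -0.11 0 0;0.03 -0.11 0 0;0.02 -0.11 0 0;0.02 -0.11 0 0;0.02 -0.11 0 0;0.02 -0.1 0 0")

```text
time_s: 21.57
tcp_pos: [0.4499, -0.206, 0.013]
ee_rot: [[0.203, -0.979, -0.0], [-0.979, -0.203, -0.0], [-0.0, 0.0, -1.0]]
wrist_force: [0.5, 3.6, 1.8]
gripper_width: 0.458
gripper_force: 1.8
```

Request:
move_arm(targets="0.01 -0.05 0 0;0.01 -0.05 0 0;0.01 -0.05 0 0;0 0 0 0")

```text
time_s: 21.9
tcp_pos: [0.4506, -0.2097, 0.013]
ee_rot: [[0.202, -0.979, 0.0], [-0.979, -0.202, -0.0], [0.0, 0.0, -1.0]]
wrist_force: [-0.3, 1.1, 0.7]
gripper_width: 0.459
gripper_force: 0.8
```

```bash
python3 chk.py
```

```text
tcp [ 0.4506 -0.2097  0.013 ] head -78.32 F [-0.3  1.1  0.7] t 21.9
40 67 447 | 90 74 438 | 140 84 443 | 180 186 318 | 205 188 317 | nose v [0, 0, 0] heel v [224, 224, 224]
```

Request:
move_arm(targets="0.01 -0.04 0 0;0.01 -0.04 0 0;0 -0.04 0 0")

```text
time_s: 22.2
tcp_pos: [0.4511, -0.2125, 0.013]
ee_rot: [[0.203, -0.979, 0.0], [-0.979, -0.203, 0.0], [-0.0, -0.0, -1.0]]
wrist_force: [-0.7, 2.7, 0.9]
gripper_width: 0.458
gripper_force: 1.5
```

Request:
move_arm(targets="0.01 -0.03 0 0;0.01 -0.03 0 0")

```text
time_s: 22.37
tcp_pos: [0.4514, -0.2138, 0.013]
ee_rot: [[0.202, -0.979, -0.0], [-0.979, -0.202, 0.0], [-0.001, 0.0, -1.0]]
wrist_force: [-1.0, 9.4, 4.5]
gripper_width: 0.459
gripper_force: 4.6
```

Contact with the back wall. Next I'll back off, shut the fingers and press gently at the heel's centre, so the nose squares itself against the wall.

Request:
move_arm(targets="-0.1 0.4 0 0;0 0 0 0;0 0 0 0;0 0 0 0;0 0 0 0;0 0 0 0;0 0 0 0", gripper=0)

```text
time_s: 22.95
tcp_pos: [0.4492, -0.2041, 0.0131]
ee_rot: [[0.202, -0.979, 0.0], [-0.979, -0.202, -0.0], [0.0, -0.0, -1.0]]
wrist_force: [0.4, -0.1, -0.9]
gripper_width: 0.04
gripper_force: 0.0
```

```bash
python3 chk.py
```

```text
tcp [ 0.4492 -0.2041  0.0131] head -78.32 F [ 0.4 -0.1 -0.9] t 22.95
40 66 446 | 90 73 438 | 140 83 442 | 180 186 318 | 205 188 316 | nose v [0, 0, 0] heel v [208, 208, 208]
```

Request:
move_arm(targets="0.05 -0.15 0 0;0.04 -0.13 0 0;0.01 -0.04 0 0;0 -0.03 0 0;0 -0.03 0 0;0 0 0 0")

```text
time_s: 23.5
tcp_pos: [0.4516, -0.2136, 0.013]
ee_rot: [[0.202, -0.979, -0.0], [-0.979, -0.202, 0.0], [-0.0, 0.0, -1.0]]
wrist_force: [0.1, 0.1, -0.4]
gripper_width: 0.005
gripper_force: 0.0
```

Request:
move_arm(targets="0.01 -0.03 0 0;0 -0.03 0 0;0 0 0 0")

```text
time_s: 23.75
tcp_pos: [0.4513, -0.2139, 0.013]
ee_rot: [[0.202, -0.979, -0.001], [-0.979, -0.202, 0.001], [-0.002, 0.001, -1.0]]
wrist_force: [-0.2, 7.1, 2.3]
gripper_width: 0.001
gripper_force: 3.5
```

Request:
move_arm(targets="0 -0.03 0 0;0 0 0 0")

```text
time_s: 23.92
tcp_pos: [0.4513, -0.2139, 0.013]
ee_rot: [[0.202, -0.979, -0.001], [-0.979, -0.202, 0.002], [-0.002, 0.001, -1.0]]
wrist_force: [-1.1, 11.5, 4.0]
gripper_width: 0.001
gripper_force: 5.5
```

Request:
move_arm(targets="-0.02 0.1 0 0;-0.08 0.4 0 0;-0.1 0.5 0 0;0 0 0 0;0 0 0 0")

```text
time_s: 24.33
tcp_pos: [0.4467, -0.1903, 0.0131]
ee_rot: [[0.204, -0.979, -0.0], [-0.979, -0.204, -0.0], [0.0, 0.0, -1.0]]
wrist_force: [0.0, -0.2, 0.7]
gripper_width: -0.0
gripper_force: 0.0
```

Run:
```python
from chk import *
c=chk("w9.png");im=c["image"];g=cv2.cvtColor(im,cv2.COLOR_BGR2HSV)
cols=list(range(190,320,8))
for us in (range(195,312,9),list(range(80,180,12))+list(range(330,440,12))):
    print([(u,int(np.argmax(np.abs(np.diff(g[60:215,u,1].astype(int))))+60)) for u in us])
# heel edge fit
pts=np.array([(u,np.argmax(np.diff(g[140:215,u,1].astype(int)))+140.5) for u in range(200,308,3)],float)
P=ray(c,pts,.03)[:,:2];f=cv2.fitLine(P.astype(np.float32),cv2.DIST_HUBER,0,1e-4,1e-4).ravel();print("heel face heading",yw(f[:2])%180-90-0, "heel pt",P.mean(0))
```

```text
tcp [ 0.4467 -0.1903  0.0131] head -78.23 F [ 0.  -0.2  0.7] t 24.3333
40 68 448 | 90 75 452 | 140 184 322 | 180 187 319 | 205 252 252 | nose v [0, 0, 0] heel v [190, 190, 190]
[(195, 184), (204, 184), (213, 184), (222, 184), (231, 184), (240, 184), (249, 184), (258, 184), (267, 184), (276, 184), (285, 184), (294, 184), (303, 184)]
[(80, 105), (92, 109), (104, 110), (116, 111), (128, 111), (140, 112), (152, 113), (164, 113), (176, 109), (330, 108), (342, 113), (354, 113), (366, 112), (378, 111), (390, 110), (402, 110), (414, 109), (426, 187), (438, 145)]
heel face heading -78.24202 heel pt [ 0.45297957 -0.22631245]
```

Request:
move_arm(targets="-0.1 0.5 0.3 0;0 0 1 0;0 0 1 0;0 0 1 0;0 0 1 0;0 0 0 0;0 0 0 0")

```text
time_s: 24.97
tcp_pos: [0.4454, -0.1786, 0.1221]
ee_rot: [[0.202, -0.979, 0.004], [-0.979, -0.202, -0.0], [0.001, -0.004, -1.0]]
wrist_force: [0.4, -0.4, -0.9]
gripper_width: 0.009
gripper_force: 0.0
```

```bash
python3 -c "
from station import *
print(sense()['tcp_pos']);print(finish_job())"
```

```text
[ 0.44541775 -0.17862102  0.1220601 ]
the job is handed in; nothing more can be done
None
```

I handed the job in at about 25 s: the handle lies lengthwise in the tray beside the other one, and the model's nose measured square against the hood's back wall, with no sign of a knock on the way and the arm clear.

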